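# Shut and bolt the tooth's specimen drawer

## Task

The fossil tooth is finished, so put it away: with closed fingertips gently push the open drawer that holds the white tooth fully home, and after that push the red post of the bolt on top of the same unit all the way across, so that the bolt locks the drawer in. Only push: do not pinch the post or the knob, pull or ram anything; leave the other unit (the brown coiled shell) with its drawer open and its bolt as they are, and do not disturb the jar, the brush or the scribe.

Things in the scene. Friction and masses are not known exactly. Their poses are not given: they have to be found in the camera images.
- tooth_unit: Tooth's unit, left or right, fixed: grey case 180 deep (x), 220 wide (y), 82 mm high; one drawer with a white tooth (55 mm) on black foam, red-posted bolt on the roof. Origin: centre of underside. Its x points from the drawer side to the back (drawer shuts towards +x), z up. Case front at local x = -90, shut drawer front at -98 mm; drawer: middle 150 mm of y, pillars beside it.
- tooth_front (a point): Top edge middle of the tooth drawer's outer face (local y 0, z 72 mm, x -98 mm minus the opening). Flat wooden panel 148 wide, z 12 to 72 mm, 20 mm thick; at its centre (z 42) a brass knob 18 mm across stands 19 mm out, flat and free either side. Slides straight along the unit's x with about 2.5 N friction and drag, stays where left, hard stop when shut.
- tooth_drawer (a joint): Opening of the tooth drawer in m: 0 = fully home, 0.12 = fully out; starts 0.075 to 0.105.
- tooth_post (a point): Top centre of the tooth bolt's red post: 16 mm diameter, 29 mm tall on a 5 mm plate, top 116 mm above bench, roof at 82 (local x -72 mm, y -93 mm plus bolt travel). The plate's tongue (20 wide, 8 thick, z 52 to 87) hangs at local x -106: before the -y pillar unlocked, before the drawer front locked. About 1.5 N friction and slight drag, stays where left, hard stops.
- tooth_bolt (a joint): Travel of the tooth unit's bolt in m: 0 = unlocked (towards the unit's -y side), 0.05 = fully across (towards +y, locked); starts 0 to 0.01.
- shell_unit: The shell's unit, built exactly like the tooth's, fixed at the other place; its drawer holds a brown coiled fossil shell (60 mm) on black foam. Origin: centre of underside, axes as the tooth unit's. To be left alone, drawer open.
- shell_front (a point): On the shell drawer: the middle of the top edge of the outer face of its front, built as the tooth drawer's.
- shell_drawer (a joint): Opening of the shell drawer in m: 0 = home; starts 0.07 to 0.11 and stays so.
- shell_post (a point): The top centre of the red post of the shell unit's bolt, built as the tooth unit's, unlocked.
- jar: Closed amber jar with black cap, 52 mm in diameter, 85 mm high, loose, standing on the bench in front of and between the units. Origin: centre of its underside.
- brush: Loose brush lying on the bench to the left of the units, 170 mm long along its x, under 30 mm high. Origin: centre of its underside.
- scribe: Loose aluminium air scribe (pen-like tool) lying on the bench to the right of the units, 145 mm long along its x, 14 mm thick. Origin: on the bench under its middle.

How it is judged:
By the outcome, as a careful person would: the job done as asked, in the order asked, and still so for the second after the job is handed in, with the robot touching nothing.
It also fails if it takes over 51 s, if anything falls off the work surface, if the arm or the gripper's body presses on something with over 40 N, if the wrist force passes 120 N, or if a joint passes its speed limit or range.

## Robot

A 6-joint arm with a two-finger parallel gripper is mounted at the origin on the work surface. World frame = base frame: x ahead of the robot, y to its left, z up, the work surface at z = 0. Lengths are in m, angles in rad, forces in N, time in s.
With the tool pointing down it reaches from about 0.325 to 0.9 m from the base axis. Payload 6.1 kg.
Tool frame: the origin (TCP) lies between the finger pads, 19 mm behind the fingertips; this is the grasp point; z points along the fingers, y is the line along which they close (so a half turn about z gives the same grasp; the last joint's range is limited). The gripper opens to 85 mm and grips with 20 to 120 N. Pads are 22 mm wide; open, the fingers measure 114 mm over their backs; the gripper's body (76 mm by 85 mm) begins 54 mm behind the grasp point. The pads swing forward as they close: fully open they stand 13 mm farther back than shut.
Start: joints at [-1.435, 0.22, 1.526, -0, 1.395, -0.126], TCP at [0.162, -0.604, 0.25] pointing down, gripper open.
Joint ranges: [-2.98, 2.98], [-0.91, 2.08], [0.09, 2.57], [-1.24, 4.39], [0.2, 2.65], [-2.68, 2.68]. Speed limits (rad/s): [2.57, 2.57, 3.01, 3.14, 3.14, 3.14].

## Interface

Orientations are given as a rotation vector (axis times angle).
In Python, from bench import env gives the robot as it stands. The module is installed in compiled form; this text tells all that it offers.
- The arm moves only by the tool send_rows, never from a script. Its argument "targets" is one flat list of numbers, 4 for each row, row after row: the shift along the tool's x, y, z as a fraction of full scale, then the turn about the tool's z as a fraction of full scale. In form: [dx, dy, dz, spin, dx, dy, dz, spin, ...]. A call has 1 to 8 rows; each row shifts and turns the commanded pose from where the row before left it, along the tool's axes as they then stand; what a row does not reach is not made up. Full scale, the value 1, is 50 mm for a shift and 90 degrees for a turn. A row lasts 1/10 s, in which the tool goes at most 50 mm and 8.59 degrees, less where a joint would pass 70% of its speed; a pose out of reach is approached as far as the arm can. A call with a number of a shift or a turn outside -1 to 1 is refused whole. A call with a gripper value outside its range is refused whole. "claw" is the closure, from 0 (fully open) to 1 (shut), set as the call begins (left out, the last holds). The fingers move at their own pace and stop on an object; "squeeze" is the grip in N (left out, the last holds). Time passes only in rows, so rows that do not move let the fingers close. It gives the time, the measured TCP pose, the force, the opening and the grip force at its end, in the units of the state.
- env.get_obs(): the state, without advancing time (a new reading comes with each control period).
- env.read_camera(name): name is "scene" or "top"; returns the picture (384x512x3 uint8, red, green, blue); there is no depth.
- env.camera_info(name): a dict with "K" (3x3 intrinsics, pixels), "dist_coeffs" ([k1, k2, p1, p2, k3] as OpenCV has them; the pictures are not rectified), "extrinsics" (4x4, takes a point from camera to world coordinates). Camera axes: x right, y down, z forward; pixel columns grow to the right and rows downward; lengths in m; the calibration is good to about 2 mm. A picture is of the moment at which its call begins. camera_info takes no time and is no camera call.
- env.close_job(): hands the job in; it is judged then, once.
The state is a dict: "time": time; "q": joint angles; "qvel": joint speeds; "joint_efforts": joint torques, N m; "tool_pos": TCP position; "ee_rot": TCP orientation; "contact_force": force on the tool from outside, world axes, zero at the start; "ft_torque": the same for the moment, N m; "gripper_width": finger opening in m; "finger_force": force on a finger pad.
Only numpy, scipy, OpenCV 4.12 (cv2) and the standard library are available. Lean on these libraries where they do the work, as an engineer would, in place of code of your own. Each camera call takes 0.05 s, during which the arm holds its last target. There are 200 camera calls.

## Working session

There is one attempt and no reset: what is moved stays moved. The work goes in short steps, Python scripts to look and compute and a tool call to move; the robot and the scene stay as the last step left them, time stands still between calls to the robot, and variables do not carry over. Pictures are saved under pics/ and viewed, at most 10 in all, crops included, and the job is handed in when it is done.

Besides the shell and the picture viewer there is one more tool, called after ">>>" as name(argument=value, ...) on one line, values as JSON. send_rows: Moves the arm, as the interface text tells. Shift numbers are shares of 50 mm and turn numbers shares of 90 degrees, none past 1 either way. Its arguments: {"type":"object","properties":{"targets":{"type":"array","items":{"type":"number","minimum":-1,"maximum":1}},"claw":{"type":"number"},"squeeze":{"type":"number"}},"required":["targets"]}

```bash
mkdir -p pics
python3 - <<'E'
from bench import env
import cv2
for n in("scene","top"):
    im=env.read_camera(n); cv2.imwrite(f"pics/{n}0.png",cv2.cvtColor(im,cv2.COLOR_RGB2BGR))
    c=env.camera_info(n); print(n,c["K"],c["dist_coeffs"],c["extrinsics"])
o=env.get_obs(); print(o)
E
```

```text
scene [[378.10263932   0.         254.13733382]
 [  0.         378.10263932 193.05135294]
 [  0.           0.           1.        ]] [0.03627205 0.         0.         0.         0.        ] [[ 0.88623212  0.27502771 -0.37276317  0.98700213]
 [ 0.46276834 -0.48926314  0.73923409 -0.89357991]
 [ 0.02093058 -0.82763599 -0.56087483  0.78983477]
 [ 0.          0.          0.          1.        ]]
top [[404.67906167   0.         256.91022102]
 [  0.         404.67906167 185.60033061]
 [  0.           0.           1.        ]] [-0.14509937  0.          0.          0.          0.        ] [[-0.00881821 -0.99359971  0.11261373  0.38698903]
 [-0.99995     0.00929318  0.00369343 -0.00374547]
 [-0.00471633 -0.11257553 -0.99363198  1.28304928]
 [ 0.          0.          0.          1.        ]]
{'time': 0.1, 'q': array([-1.43511942e+00,  2.21148998e-01,  1.52750802e+00, -1.93334676e-05,
        1.39464218e+00, -1.26078777e-01]), 'qvel': array([-0.00026566, -0.00300813, -0.00387137,  0.00026583,  0.00142173,
        0.00046514]), 'joint_efforts': array([ 8.17596374e-04, -4.98245358e+01, -3.90548015e+01, -1.41445066e-04,
        5.68438758e-03, -1.54341785e-05]), 'tool_pos': array([ 0.16167077, -0.60321153,  0.24900151]), 'ee_rot': array([-3.11303232e+00, -4.09774665e-01,  4.27353483e-05]), 'contact_force': array([ 0.06565329,  0.20455574, -0.11447347]), 'ft_torque': array([-0.02768051,  0.03592488, -0.00775921]), 'finger_force': 0.0, 'gripper_width': 0.08516019030531051}
```

View pics/scene0.png

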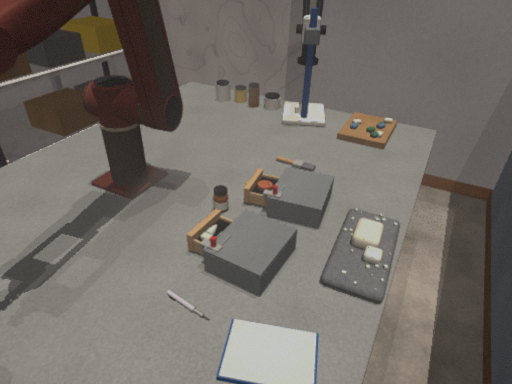

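View pics/top0.png

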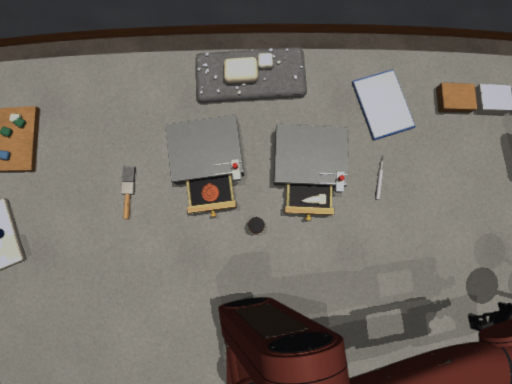

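The tooth unit is the right one in the top view (case about (311,155), drawer front about (309,210), red post about (341,178)). The shell unit is on the left at about (205,150), the jar at (256,226) and the scribe at (380,178). I'll enlarge the tooth unit to read it more precisely.

Run:
```python
import cv2
im=cv2.imread("pics/top0.png")[115:235,240:400]
cv2.imwrite("pics/top0c.png",cv2.resize(im,None,fx=5,fy=5,interpolation=cv2.INTER_CUBIC))
```

```text
(no output)
```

View pics/top0c.png

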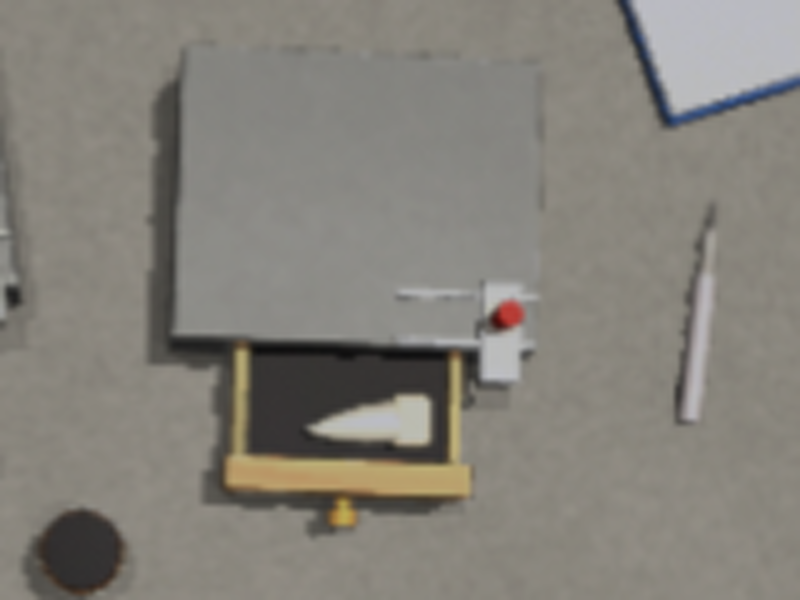

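Crop pixels: roof corners (185,47), (540,65), (535,348), (172,335). The drawer front's top outer edge runs (226,487) to (470,495), the post top is at about (512,312), and the jar cap at (81,550).

```bash
cat > h.py <<'E'
from bench import env
import numpy as np, cv2
def ray(n,uv,z):
    c=env.camera_info(n);E=np.array(c["extrinsics"])
    p=cv2.undistortPoints(np.array([[uv]],float),np.array(c["K"]),np.array(c["dist_coeffs"]))[0,0]
    d=E[:3,:3]@[p[0],p[1],1];o=E[:3,3];return o+d*(z-o[2])/d[2]
def proj(n,P):
    c=env.camera_info(n);E=np.linalg.inv(np.array(c["extrinsics"]))
    return cv2.projectPoints(np.atleast_2d(np.array(P,float)),cv2.Rodrigues(E[:3,:3])[0],E[:3,3],np.array(c["K"]),np.array(c["dist_coeffs"]))[0][:,0]
E
python3 - <<'E'
from h import *
from scipy.optimize import least_squares
f=lambda c:[240+(c[0]+.5)/5-.5,115+(c[1]+.5)/5-.5]
pts=dict(bl=((185,47),.082),br=((540,65),.082),fl=((172,335),.082),fr=((535,348),.082),dl=((226,487),.072),dr=((470,495),.072),post=((512,312),.116),jar=((81,550),.085))
W={k:ray("top",f(c),z) for k,(c,z) in pts.items()}
for k in W: print(k,W[k].round(4))
loc=dict(bl=(.09,.11),br=(.09,-.11),fl=(-.09,.11),fr=(-.09,-.11))
def tr(p,l): c,s=np.cos(p[2]),np.sin(p[2]); return np.array([p[0]+c*l[0]-s*l[1],p[1]+s*l[0]+c*l[1]])
r=least_squares(lambda p:np.concatenate([tr(p,loc[k])-W[k][:2] for k in loc]),[.6,-.13,0])
print("unit",r.x, r.fun.round(4))
def inv(p,w): c,s=np.cos(p[2]),np.sin(p[2]); d=w[:2]-p[:2]; return np.array([c*d[0]+s*d[1],-s*d[0]+c*d[1]])
for k in W: print(k,inv(r.x,W[k]).round(4))
p=r.x
o=inv(p,(W['dl']+W['dr'])/2); print("opening",-.098-o[0])
im=cv2.imread("pics/scene0.png")
P=[[*tr(p,l),.082] for l in loc.values()]+[[*tr(p,(o[0],y)),.072] for y in(-.074,.074)]+[[*tr(p,inv(p,W['post'])),.116]]
q=proj("scene",P);print(q.round(1))
c=cv2.resize(im[160:310,160:330],None,fx=4,fy=4,interpolation=cv2.INTER_CUBIC)
for u,v in q: cv2.circle(c,(int((u-160+.5)*4),int((v-160+.5)*4)),3,(0,255,0),-1)
cv2.imwrite("pics/sc.png",c)
E
```

```text
bl [ 0.7116 -0.061   0.082 ]
br [ 0.6994 -0.2789  0.082 ]
fl [ 0.5347 -0.0505  0.082 ]
fr [ 0.5248 -0.269   0.082 ]
dl [ 0.444 -0.082  0.072]
dr [ 0.4375 -0.2288  0.072 ]
post [ 0.5423 -0.2486  0.116 ]
jar [0.407 0.005 0.085]
unit [ 0.61764524 -0.16483603 -0.05344157] [ 0.0018  0.0012  0.0022 -0.0006 -0.001   0.0003 -0.0029 -0.0009]
bl [0.0883 0.1087]
br [ 0.0878 -0.1095]
fl [-0.089   0.1097]
fr [-0.0871 -0.109 ]
dl [-0.1779  0.0734]
dr [-0.1765 -0.0735]
post [-0.0708 -0.0876]
jar [-0.2194  0.1583]
opening 0.07918856763080928
[[297.7 227.9]
 [260.7 274.9]
 [245.8 208.5]
 [203.3 249.1]
 [186.8 233.6]
 [216.5 208. ]
 [213.4 237.5]]
```

View pics/sc.png

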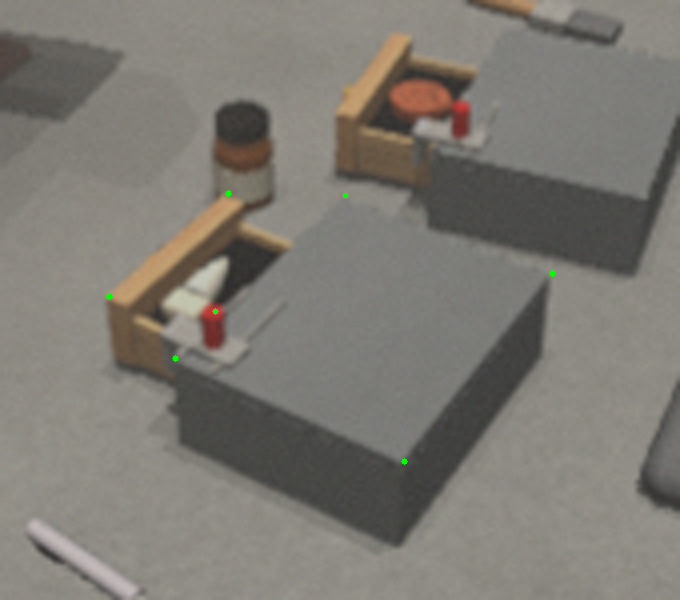

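The scene view confirms the fit: the projected roof corners, drawer edge and post top all land on their features. The unit is at about (0.617, -0.165) with yaw -3.1°, the drawer is open about 79 mm, and the bolt travel is about 5 mm. I'll shut the fingers and turn the tool to the unit's axes.

>>> send_rows(targets=[0,0,0,0.067,0,0,0,0.067,0,0,0,0.067,0,0,0,0,0,0,0,0], claw=1, squeeze=20)

```text
time: 0.6
tool_pos: [0.1617, -0.6035, 0.2496]
ee_rot: [-3.14, 0.08, 0.0]
contact_force: [0.4, 0.6, -0.4]
gripper_width: 0.0124
finger_force: 0.0
```

```bash
cat >> h.py <<'E'
U=np.array([.6176,-.1648,-.0534])
def st():
    from scipy.spatial.transform import Rotation as R
    o=env.get_obs();c,s=np.cos(U[2]),np.sin(U[2]);d=o["tool_pos"][:2]-U[:2];M=np.array([[c,s],[-s,c]])
    r=R.from_rotvec(o["ee_rot"]).as_matrix()
    print("t",round(o["time"],2),"local mm",(1e3*np.r_[M@d,o["tool_pos"][2]]).round(1),"F local",(M@o["contact_force"][:2]).round(2),o["contact_force"][2].round(2),"yaw",np.degrees(np.arctan2(r[1,0],r[0,0])).round(2),"w",round(o["gripper_width"],4))
E
python3 -c "from h import *;st()"
```

```text
t 0.6 local mm [-431.8 -462.4  249.6] F local [0.4  0.61] -0.37 yaw -2.93 w 0.0124
```

>>> send_rows(targets=[0.27,-0.62,0,0,0.27,-0.62,0,0,0.27,-0.62,0,0,0.27,-0.62,0,0,0.27,-0.62,0,0,0.27,-0.62,0,0,0.27,-0.62,0,0,0.27,-0.62,0,0])

```text
time: 1.4
tool_pos: [0.2834, -0.3606, 0.25]
ee_rot: [3.14, -0.081, 0.0]
contact_force: [0.9, 0.2, 0.4]
gripper_width: -0.0
finger_force: 0.0
```

>>> send_rows(targets=[0.27,-0.62,0,0,0.27,-0.62,0,0,0.27,-0.62,0,0,0.27,-0.62,0,0,0.27,-0.62,0,0,0.27,-0.62,0,0,0.27,-0.62,0,0,0,0,0,0])

```text
time: 2.2
tool_pos: [0.3901, -0.1474, 0.2501]
ee_rot: [-3.14, 0.074, -0.001]
contact_force: [0.2, -0.3, 0.7]
gripper_width: 0.0
finger_force: 0.0
```

```bash
python3 -c "from h import *;st()"
```

```text
t 2.2 local mm [-228.1    5.3  250.1] F local [ 0.25 -0.28] 0.74 yaw -2.7 w 0.0
```

>>> send_rows(targets=[0.12,-0.56,0,0,0,0,0.6,0,0,0,0.6,0,0,0,0.6,0,0,0,0.6,0,0,0,0.6,0,0,0,0.6,0,0,0,0.2,0])

```text
time: 3.0
tool_pos: [0.3941, -0.1222, 0.0572]
ee_rot: [-3.138, 0.083, 0.008]
contact_force: [0.6, 0.7, -0.6]
gripper_width: 0.0003
finger_force: 0.0
```

>>> send_rows(targets=[0,0,0,0,0,0,0,0])

```text
time: 3.2
tool_pos: [0.3972, -0.1234, 0.0611]
ee_rot: [3.14, -0.084, 0.002]
contact_force: [0.3, -0.4, 0.7]
gripper_width: -0.0002
finger_force: 0.0
```

Run:
```python
from h import *
st()
b=lambda n:cv2.cvtColor(env.read_camera(n),cv2.COLOR_RGB2BGR)
c=cv2.resize(b("scene")[150:300,140:310],None,fx=4,fy=4,interpolation=cv2.INTER_CUBIC)
cv2.imwrite("pics/s1.png",c)
```

```text
t 3.2 local mm [-222.3   29.6   61.1] F local [ 0.33 -0.34] 0.71 yaw -3.07 w -0.0002
```

View pics/s1.png

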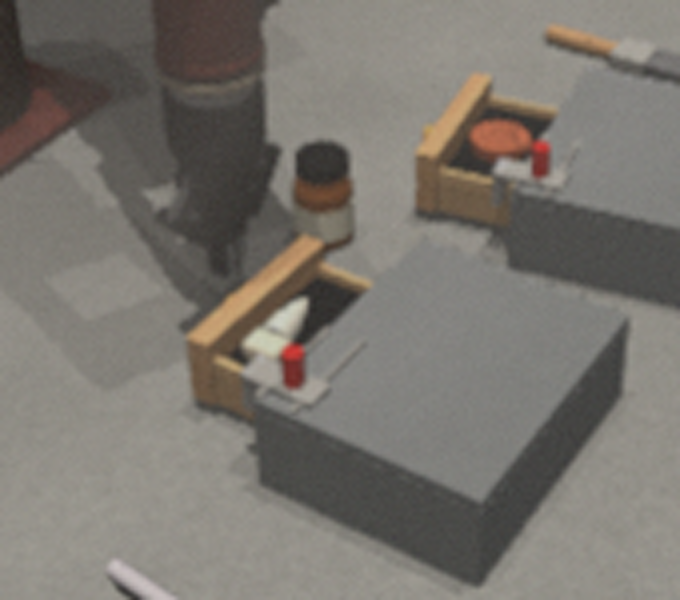

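The shut fingertips hang in front of the drawer panel beside the knob, and the jar is clear. I'll approach slowly.

>>> send_rows(targets=[0.1,-0.08,0,0,0.1,0,0,0,0.1,0,0,0,0.08,0,0,0,0.06,0,0,0,0.06,0,0,0,0.06,0,0,0,0.06,0,0,0])

```text
time: 4.05
tool_pos: [0.4278, -0.1203, 0.0599]
ee_rot: [-3.14, 0.085, 0.0]
contact_force: [-0.5, 0.2, 0.4]
gripper_width: 0.0
finger_force: 0.0
```

```bash
python3 -c "from h import *;st()"
```

```text
t 4.05 local mm [-191.9   34.3   59.9] F local [-0.5   0.13] 0.4 yaw -3.09 w 0.0
```

>>> send_rows(targets=[0.06,0,0,0,0.06,0,0,0,0.06,0,0,0,0.06,0,0,0])

```text
time: 4.45
tool_pos: [0.4396, -0.1209, 0.0599]
ee_rot: [-3.14, 0.085, 0.001]
contact_force: [-2.8, 0.2, 1.7]
gripper_width: 0.0002
finger_force: 1.3
```

```bash
python3 -c "from h import *;st()"
```

```text
t 4.45 local mm [-180.1   34.3   59.9] F local [-2.81  0.04] 1.74 yaw -3.09 w 0.0002
```

Contact at about 2.8 N, as expected. I'll push on.

>>> send_rows(targets=[0.08,0,0,0,0.08,0,0,0,0.08,0,0,0,0.08,0,0,0,0.08,0,0,0,0.08,0,0,0,0.08,0,0,0,0.08,0,0,0])

```text
time: 5.25
tool_pos: [0.4719, -0.1227, 0.0599]
ee_rot: [-3.14, 0.085, 0.0]
contact_force: [-2.7, -1.1, -0.4]
gripper_width: 0.0001
finger_force: 1.4
```

>>> send_rows(targets=[0.08,0,0,0,0.08,0,0,0,0.08,0,0,0,0.08,0,0,0,0.08,0,0,0,0.08,0,0,0,0.06,0,0,0,0.04,0,0,0])

```text
time: 6.05
tool_pos: [0.5009, -0.1242, 0.0599]
ee_rot: [-3.14, 0.085, 0.0]
contact_force: [-2.6, -0.5, -1.3]
gripper_width: 0.0001
finger_force: 1.3
```

```bash
python3 -c "from h import *;st()"
```

```text
t 6.05 local mm [-118.7   34.3   59.9] F local [-2.58 -0.59] -1.27 yaw -3.08 w 0.0001
```

Ten millimetres or so remain, so I'll creep in and watch the force.

>>> send_rows(targets=[0.03,0,0,0,0.03,0,0,0,0.03,0,0,0,0.03,0,0,0,0,0,0,0])

```text
time: 6.55
tool_pos: [0.5069, -0.1246, 0.0601]
ee_rot: [3.14, -0.085, 0.001]
contact_force: [-1.3, 0.4, -2.3]
gripper_width: -0.0001
finger_force: 0.9
```

>>> send_rows(targets=[0.02,0,0,0,0.02,0,0,0,0,0,0,0])

```text
time: 6.85
tool_pos: [0.5089, -0.1247, 0.0602]
ee_rot: [3.14, -0.085, 0.001]
contact_force: [-1.2, 0.5, -2.0]
gripper_width: -0.0002
finger_force: 0.9
```

```bash
python3 -c "from h import *;st()"
```

```text
t 6.85 local mm [-110.7   34.2   60.2] F local [-1.23  0.44] -2.04 yaw -3.09 w -0.0002
```

>>> send_rows(targets=[0.02,0,0,0,0.02,0,0,0])

```text
time: 7.05
tool_pos: [0.5107, -0.1248, 0.0601]
ee_rot: [3.14, -0.085, 0.0]
contact_force: [-1.8, 0.6, -0.3]
gripper_width: 0.0003
finger_force: 1.3
```

>>> send_rows(targets=[0.02,0,0,0,0,0,0,0])

```text
time: 7.25
tool_pos: [0.511, -0.1248, 0.0601]
ee_rot: [-3.14, 0.084, 0.003]
contact_force: [-6.7, 0.7, 2.5]
gripper_width: -0.0002
finger_force: 3.1
```

>>> send_rows(targets=[0.01,0,0,0,0,0,0,0])

```text
time: 7.45
tool_pos: [0.511, -0.1248, 0.0601]
ee_rot: [-3.14, 0.084, 0.004]
contact_force: [-7.9, -0.2, 5.5]
gripper_width: 0.0001
finger_force: 4.2
```

The force rose with no further motion at local x of about -108.6, against an expected -109, so the drawer is home. I'll back off and rise.

>>> send_rows(targets=[-0.1,0,0,0,-0.3,0,0,0,-0.3,0,0,0,0,0,-0.5,0,0,0,-0.6,0,0,0,-0.6,0,0,0,-0.6,0,0,0,-0.1,0])

```text
time: 8.25
tool_pos: [0.4802, -0.1243, 0.1849]
ee_rot: [3.137, -0.085, 0.015]
contact_force: [0.7, -0.1, 0.7]
gripper_width: 0.0003
finger_force: 0.0
```

>>> send_rows(targets=[0,0.6,0,0,0,0.6,0,0,0,0.6,0,0,0,0.6,0,0,0,0.6,0,0,0,0.3,0,0,0,0,0,0,0,0,0,0])

```text
time: 9.05
tool_pos: [0.4681, -0.2871, 0.1794]
ee_rot: [-3.139, 0.086, 0.001]
contact_force: [0.0, -0.4, 0.2]
gripper_width: 0.0001
finger_force: 0.0
```

Run:
```python
from h import *
st()
b=lambda n:cv2.cvtColor(env.read_camera(n),cv2.COLOR_RGB2BGR)
cv2.imwrite("pics/t2.png",cv2.resize(b("top")[115:235,240:400],None,fx=5,fy=5,interpolation=cv2.INTER_CUBIC))
```

```text
t 9.05 local mm [-142.8 -130.1  179.4] F local [ 0.03 -0.39] 0.16 yaw -3.12 w 0.0001
```

View pics/t2.png

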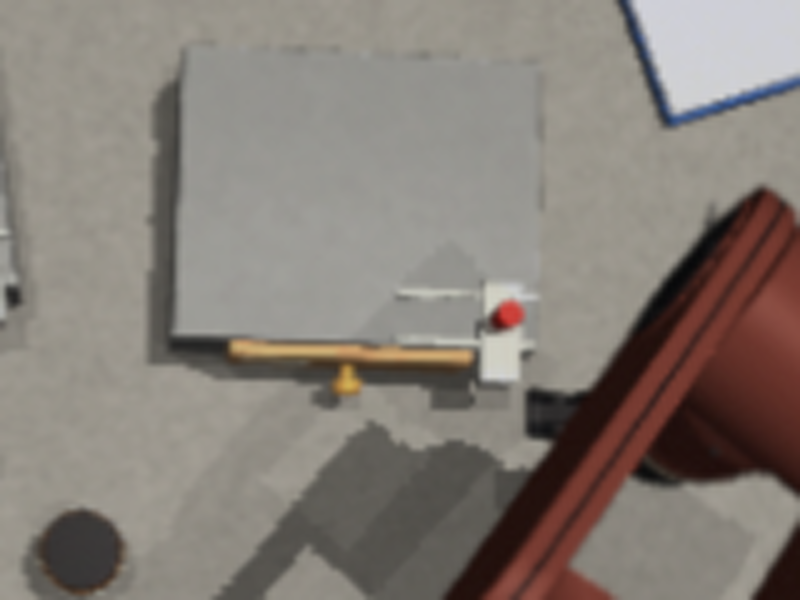

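The drawer is shut flush and the bolt is still at its start (post about (510,313), clear of the gripper). I'll move beside the post on the -y side and go down.

>>> send_rows(targets=[0.48,0.04,0,0,0.48,0,0,0,0.48,0,0,0,0,0,0.4,0,0,0,0.4,0,0,0,0.4,0,0,0,0.04,0,0,0,0,0])

```text
time: 9.9
tool_pos: [0.5399, -0.2923, 0.1176]
ee_rot: [-3.139, 0.083, 0.002]
contact_force: [0.0, -0.2, -0.1]
gripper_width: 0.0003
finger_force: 0.0
```

Run:
```python
from h import *
st()
b=lambda n:cv2.cvtColor(env.read_camera(n),cv2.COLOR_RGB2BGR)
cv2.imwrite("pics/s2.png",cv2.resize(b("scene")[170:300,160:310],None,fx=4,fy=4,interpolation=cv2.INTER_CUBIC))
```

```text
t 9.9 local mm [ -70.8 -131.5  117.6] F local [ 0.02 -0.24] -0.11 yaw -3.02 w 0.0003
```

View pics/s2.png

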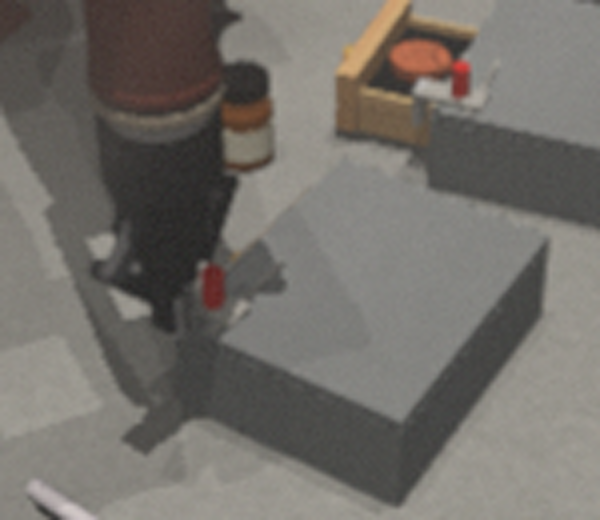

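The shut fingertips are on the -y side of the red post, level with it and clear of the roof. I'll approach slowly towards +y.

>>> send_rows(targets=[0,-0.1,0,0,0,-0.1,0,0,0,-0.08,0,0,0,-0.05,0,0,0,-0.05,0,0,0,-0.05,0,0])

```text
time: 10.55
tool_pos: [0.5412, -0.272, 0.1181]
ee_rot: [3.14, -0.085, 0.0]
contact_force: [0.6, 0.3, -0.1]
gripper_width: -0.0
finger_force: 0.0
```

```bash
python3 -c "from h import *;st()"
```

```text
t 10.55 local mm [ -70.6 -111.1  118.1] F local [0.61 0.35] -0.07 yaw -3.09 w -0.0
```

>>> send_rows(targets=[0,-0.05,0,0,0,-0.05,0,0,0,-0.05,0,0,0,-0.05,0,0])

```text
time: 10.95
tool_pos: [0.5417, -0.2622, 0.118]
ee_rot: [3.14, -0.085, 0.0]
contact_force: [0.0, -0.8, -1.5]
gripper_width: -0.0002
finger_force: 0.8
```

```bash
python3 -c "from h import *;st()"
```

```text
t 10.95 local mm [ -70.6 -101.4  118. ] F local [ 0.08 -0.75] -1.54 yaw -3.1 w -0.0002
```

Light contact. I'll keep pushing.

>>> send_rows(targets=[0,-0.06,0,0,0,-0.06,0,0,0,-0.06,0,0,0,-0.06,0,0,0,-0.06,0,0,0,-0.06,0,0,0,-0.06,0,0,0,-0.06,0,0])

```text
time: 11.75
tool_pos: [0.543, -0.238, 0.118]
ee_rot: [-3.14, 0.085, 0.0]
contact_force: [-0.7, -1.9, -0.5]
gripper_width: -0.0002
finger_force: 0.8
```

>>> send_rows(targets=[0,-0.03,0,0,0,-0.03,0,0,0,-0.03,0,0,0,-0.03,0,0])

```text
time: 12.15
tool_pos: [0.5433, -0.2321, 0.118]
ee_rot: [3.14, -0.085, -0.0]
contact_force: [-0.1, -1.9, -1.6]
gripper_width: -0.0003
finger_force: 0.8
```

```bash
python3 -c "from h import *;st()"
```

```text
t 12.15 local mm [-70.6 -71.2 118. ] F local [ 0.03 -1.92] -1.64 yaw -3.09 w -0.0003
```

>>> send_rows(targets=[0,-0.03,0,0,0,-0.03,0,0,0,0,0,0])

```text
time: 12.45
tool_pos: [0.5435, -0.229, 0.118]
ee_rot: [-3.14, 0.084, 0.0]
contact_force: [-0.1, -1.3, 0.3]
gripper_width: 0.0
finger_force: 0.3
```

>>> send_rows(targets=[0,-0.02,0,0,0,-0.02,0,0])

```text
time: 12.65
tool_pos: [0.5436, -0.2272, 0.118]
ee_rot: [3.14, -0.085, -0.0]
contact_force: [-0.2, -1.6, -1.4]
gripper_width: 0.0003
finger_force: 0.8
```

>>> send_rows(targets=[0,-0.02,0,0,0,0,0,0])

```text
time: 12.85
tool_pos: [0.5436, -0.2261, 0.118]
ee_rot: [-3.14, 0.085, 0.0]
contact_force: [-0.0, -0.5, 0.9]
gripper_width: -0.0002
finger_force: 0.5
```

>>> send_rows(targets=[0,-0.02,0,0,0,0,0,0])

```text
time: 13.05
tool_pos: [0.5437, -0.2255, 0.1181]
ee_rot: [3.14, -0.085, 0.0]
contact_force: [0.1, -2.9, -0.4]
gripper_width: 0.0
finger_force: 1.5
```

>>> send_rows(targets=[0,-0.02,0,0,0,0,0,0])

```text
time: 13.25
tool_pos: [0.5437, -0.2253, 0.1181]
ee_rot: [3.138, -0.085, 0.0]
contact_force: [-0.2, -5.7, -1.0]
gripper_width: -0.0001
finger_force: 3.1
```

>>> send_rows(targets=[0,-0.02,0,0,0,0,0,0])

```text
time: 13.45
tool_pos: [0.5437, -0.2251, 0.1181]
ee_rot: [3.137, -0.085, 0.001]
contact_force: [-1.8, -9.0, -1.6]
gripper_width: -0.0001
finger_force: 4.5
```

The bolt is at its hard stop: 9 N with no motion, at local y of about -64.5. I'll back away and rise, then check.

>>> send_rows(targets=[0,0.1,0,0,0,0.3,0,0,0,0.4,0,0,0,0,-0.5,0,0,0,-0.6,0,0,0,-0.6,0,0,0.5,0,0,0,0.6,0,0])

```text
time: 14.25
tool_pos: [0.5396, -0.3197, 0.2052]
ee_rot: [3.139, -0.083, 0.005]
contact_force: [-0.8, -0.8, -0.4]
gripper_width: 0.0
finger_force: 0.0
```

>>> send_rows(targets=[0,0.6,0,0,0,0.6,0,0,0,0.4,0,0,0,0,0,0,0,0,0,0])

```text
time: 14.75
tool_pos: [0.5338, -0.399, 0.2026]
ee_rot: [-3.14, 0.087, 0.001]
contact_force: [0.1, 0.1, 0.4]
gripper_width: -0.0002
finger_force: 0.0
```

Run:
```python
from h import *
st()
b=lambda n:cv2.cvtColor(env.read_camera(n),cv2.COLOR_RGB2BGR)
t=b("top");s=b("scene")
cv2.imwrite("pics/f.png",np.hstack([cv2.resize(t[110:240,110:400],(400,180)),cv2.resize(s[140:320,150:330],(400,400))[:180]]) if 0 else np.hstack([cv2.resize(t[110:240,240:400],None,fx=2.5,fy=2.5,interpolation=2),cv2.resize(s[140:270,150:310],None,fx=2.5,fy=2.5,interpolation=2)]))
```

```text
t 14.75 local mm [ -71.2 -238.3  202.6] F local [0.09 0.07] 0.44 yaw -3.18 w -0.0002
```

View pics/f.png

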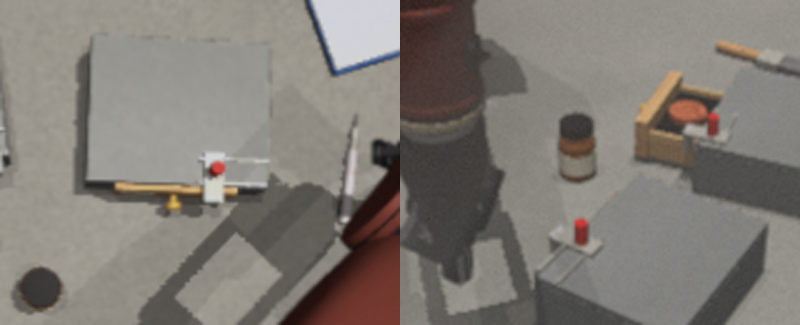

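The drawer is shut. The post has moved to about (217,168) in the left panel, roughly 45–48 mm across and at its stop, with the tongue in front of the drawer. The shell unit, jar, brush and scribe look unmoved and the arm is clear.

```bash
python3 -c "
from bench import env
print(env.close_job())"
```

```text
the job is handed in; nothing more can be done
None
```

The tooth drawer is pushed fully home and its bolt is across to the locked stop; the shell unit, jar, brush and scribe were left untouched, and the job was handed in at about 15 s.

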